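Take one sample cup off the nested stack and stand it on the scale

TASK

Three aluminium sample cups stand nested in a stack on the bench. Lift only the top cup off the stack, leaving the other two nested and standing where they are, and set it down upright (do not drop it) on the middle of the weighing pan of the small bench scale, and let go. Leave the aluminium cup that stands alone where it is.

Things in the scene. Friction and masses are not known exactly. Their poses are not given: they have to be found in the camera images.
- top_cup_mid (a point): top one of 3 identical nested open aluminium cups, 65 mm tall: the upper 20 mm is a straight collar 62 mm across, wall 2.5; below it a narrower taper body (54 to 40 mm) sits in the next cup. Point: on the axis (z), half-way up; rim 32.5 mm above, base 32.5 mm below, collar's underside 12.5 mm above, resting on the next cup's rim. Collars touch like one column; fingers reaching lower grip two cups.
- second_cup_mid (a point): middle cup of the same stack, same shape, same point of it, 20 mm lower than the top cup's; it sits in a third cup that stands on the bench (stack height 105 mm). The cups lie loosely in each other with 1 to 1.5 mm of play. It is to stay nested where it is. z is its axis.
- single_cup_mid (a point): an identical aluminium cup standing alone on the bench, the same point of it (32.5 mm above the bench); not to be used and not to be moved.
- pan_centre (a point): centre of the top face of the flat dark-blue rectangular weighing pan (128 x 148 mm) of the small bench scale; the pan does not sink and is 47.5 mm above the bench. z points up; x points from the scale's display, which is on the robot's side, to its back.
Not all that is in view belongs to the job. Leave any turquoise look-alike of the part that bears second_cup_mid alone.

How it is judged:
On the way:
1. the top cup is lifted clear of the stack, the second cup staying behind (z of top_cup_mid in the frame of second_cup_mid above 0.07 m and distance of second_cup_mid from where it was at the start of the episode below 0.02 m), for 0.1 s.
At the end, for the whole second after the job is handed in: The top cup stands upright (within 10 degrees), at rest and released on the scale's pan, its axis within 30 mm of the pan's centre; the second cup is still nested and upright within 20 mm of where it stood, and the single cup is within 20 mm of where it stood (horizontal distance between top_cup_mid and pan_centre below 0.03 m and z of top_cup_mid in the frame of pan_centre between 0.0275 and 0.0375 m and angle between each of top_cup_mid, second_cup_mid's own z axis and vertical below 0.17 rad and linear speed of top_cup below 0.03 m/s and distance of each of second_cup_mid, single_cup_mid from where it was at the start of the episode below 0.02 m); the robot touches nothing.
It fails at once if the second cup is dragged up by more than 12 mm or shifted by more than 20 mm (height (world z) of second_cup_mid above 0.0645 m or distance of second_cup_mid from where it was at the start of the episode above 0.02 m).
It fails at once if the single cup is moved by more than 20 mm (distance of single_cup_mid from where it was at the start of the episode above 0.02 m).
It fails at once if the cup is let go more than 20 mm above the pan (contact force between the fingers and top_cup below 0.01 N and horizontal distance between top_cup_mid and pan_centre below 0.07 m and z of top_cup_mid in the frame of pan_centre above 0.0525 m).
It also fails if it takes over 40 s, if anything falls off the work surface, if the arm or the gripper's body presses on something with over 40 N, if the wrist force passes 120 N, or if a joint passes its speed limit or range.

ROBOT

A 6-joint arm with a two-finger parallel gripper is mounted at the origin on a cart in front of the work surface, level with it; the furniture and walls round the work are solid. World frame = base frame: x ahead of the robot, y to its left, z up, the work surface at z = 0. Lengths are in m, angles in rad, forces in N, time in s.
With the tool pointing down it reaches from about 0.25 to 0.725 m from the base axis. Payload 4 kg.
Tool frame: the origin (TCP) lies midway between the tips of the shut fingers; the grasp point (between the pads) lies 19 mm behind it; z points along the fingers, y is the line along which they close (so a half turn about z gives the same grasp; the last joint's range is limited). The gripper opens to 85 mm and grips with 20 to 120 N. Pads are 22 mm wide; open, the fingers measure 114 mm over their backs; the gripper's body (76 mm by 85 mm) begins 54 mm behind the grasp point. The pads swing forward as they close: fully open they stand 13 mm farther back than shut.
Start: joints at [1.109, 0.241, 0.005, 1.335, 0, 1.571], TCP at [0.223, 0.448, 0.231] pointing down, gripper open.
Joint ranges: [-2.72, 2.72], [-1.05, 1.87], [-1.09, 1.28], [-1.99, 2.15], [-1.42, 1.44], [-3.14, 3.14]. Speed limits (rad/s): [2.79, 2.79, 3.14, 3.14, 3.14, 3.14].

INTERFACE

Orientations are given as a unit quaternion [x, y, z, w].
In Python, from workcell import bot gives the robot as it stands.
- The arm moves only by the tool move_arm, never from a script. Its argument "motion" is a list of rows, each an object of numbers: "x", "y", "z": the shift along the tool's x, y, z in cm; "yaw": the turn about the tool's z in degrees. A call has 1 to 20 rows; each row is the pose to reach, as a shift and turn from the pose commanded when the call began, along the tool's axes at that moment; what a row does not reach only later rows make up. A row lasts 1/8 s, in which the tool goes at most 62.5 mm and 10.7 degrees, less where a joint would pass 70% of its speed; a pose out of reach is approached as far as the arm can. A call with a gripper value outside its range is refused whole. "gripper" is the opening, from -1 (shut) to 1 (fully open), set as the call begins (left out, the last holds). The fingers move at their own pace and stop on an object; the grip force is fixed at half the most. Time passes only in rows, so rows that repeat a pose let the fingers close. It gives the time, the measured TCP pose, the force, the opening and the grip force at its end, in the units of the state.
- bot.get_obs(): the state, without advancing time (a new reading comes with each control period).
- bot.camera(name): name is "scene" or "side" or "wrist"; returns the picture (420x560x3 uint8, blue, green, red); there is no depth.
- bot.camera_model(name): a dict with "K" (3x3 intrinsics, pixels), "dist" ([k1, k2, p1, p2, k3] as OpenCV has them; the pictures are not rectified), "world_from_camera" (4x4, takes a point from camera to world coordinates). Camera axes: x right, y down, z forward; pixel columns grow to the right and rows downward; lengths in m; the calibration is good to about 2 mm. A picture is of the moment at which its call begins: read the wrist's pose just before it. camera_model takes no time and is no camera call; for the wrist camera it gives the pose at the moment of the call.
- bot.job_done(): hands the job in; it is judged then, once.
Trained networks look in the newest picture that a camera, given by its name, has taken for a name from the list of things; names that differ only in an ending like _2 or _b are one class to them, and where a whole thing is asked for, a point or a joint stands for the part that bears it (a point fixed in the world has none). Each returns a list of dicts, best first, with "score" (0 to 1); they miss things now and then, are a little off and sometimes report something else, mostly with a low value. They report only what shows in the picture. A call takes as long as a camera call. They do not tell look-alikes from the thing itself.
- bot.cut_out(camera, name): "mask" (420x560 bool, what is visible of it) and "centre" ([row, column] in pixels, amid what is visible of it).
The state is a dict: "clock": time; "joint_pos": joint angles; "joint_vel": joint speeds; "tau": joint torques, N m; "eef_pos": TCP position; "tool_rot": TCP orientation; "ft_force": force on the tool from outside, world axes, zero at the start; "ft_torque": the same for the moment, N m; "grip_width": finger opening in m; "grasp_force": force on a finger pad.
Only numpy, scipy, OpenCV 4.12 (cv2) and the standard library are available. Lean on these libraries where they do the work, as an engineer would, in place of code of your own. Each camera call takes 0.05 s, during which the arm holds its last target. There are 200 camera calls.

## Working session

There is one attempt and no reset: what is moved stays moved. The work goes in short steps, Python scripts to look and compute and a tool call to move; the robot and the scene stay as the last step left them, time stands still between calls to the robot, and variables do not carry over. Pictures are saved under pics/ and viewed, at most 10 in all, crops included, and the job is handed in when it is done.

Besides the shell and the picture viewer there is one more tool, called after "Emit:" as a command line: name --argument value ..., lists and objects as JSON in quotes. move_arm: Moves the arm, as the interface text tells. Its arguments: {"type":"object","properties":{"motion":{"type":"array"},"gripper":{"type":"number"}},"required":["motion"]}

```bash
mkdir -p pics; ls; cat > h.py <<'E'
import numpy as np, cv2
from workcell import bot
def ray(m,px):  # px [row,col]
    K=np.array(m["K"],float);d=np.array(m["dist"],float);T=np.array(m["world_from_camera"],float)
    u=cv2.undistortPoints(np.array([[[px[1],px[0]]]],float),K,d)[0,0]
    r=T[:3,:3]@np.array([u[0],u[1],1]);return T[:3,3],r/np.linalg.norm(r)
def at_z(m,px,z):
    o,r=ray(m,px);return o+r*(z-o[2])/r[2]
def proj(m,P):
    K=np.array(m["K"],float);d=np.array(m["dist"],float);T=np.linalg.inv(np.array(m["world_from_camera"],float))
    return cv2.projectPoints(np.atleast_2d(P).astype(float),cv2.Rodrigues(T[:3,:3])[0],T[:3,3],K,d)[0][:,0,::-1]
E
python3 - <<'E'
from h import *
np.set_printoptions(precision=3,suppress=True)
ims={}
for c in ("scene","side","wrist"):
    ims[c]=bot.camera(c); m=bot.camera_model(c)
    print(c,np.array(m["world_from_camera"])[:3,3])
    for n in ("top_cup_mid","single_cup_mid","pan_centre"):
        for r in bot.cut_out(c,n)[:4]:
            ys,xs=np.nonzero(r["mask"]); print(c,n,round(r["score"],2),np.round(r["centre"]),ys.min(),ys.max(),xs.min(),xs.max(),len(ys))
    cv2.imwrite(f"pics/{c}0.png",ims[c])
print(bot.get_obs())
E
```

```text
pics
scene [-0.016  0.768  0.751]
side [0.355 0.767 0.604]
side top_cup_mid 0.86 [262. 284.] 246 277 264 301 1019
side single_cup_mid 0.72 [183. 261.] 169 201 247 273 655
wrist [0.154 0.483 0.374]
{'clock': 0.6, 'joint_pos': array([1.109, 0.241, 0.005, 1.335, 0.   , 1.571]), 'joint_vel': array([-0.001, -0.004, -0.001,  0.   ,  0.   ,  0.   ]), 'tau': array([  0.   , -37.198,  25.257,   0.001,   0.   ,  -0.   ]), 'eef_pos': array([0.223, 0.448, 0.231]), 'tool_rot': array([0.229, 0.973, 0.   , 0.   ]), 'ft_force': array([-0.448,  0.322, -0.021]), 'ft_torque': array([ 0.041, -0.013, -0.016]), 'grasp_force': 0.0, 'grip_width': 0.08554345493077593}
```

View pics/scene0.png

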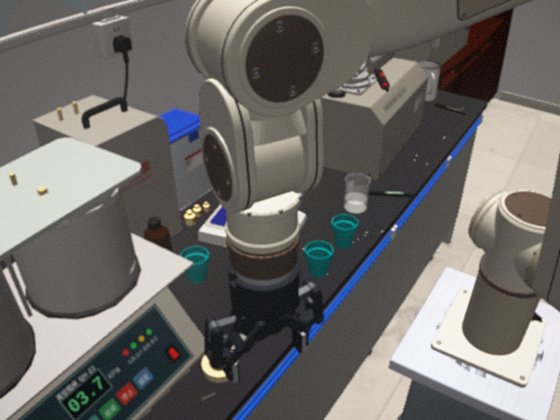

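View pics/side0.png

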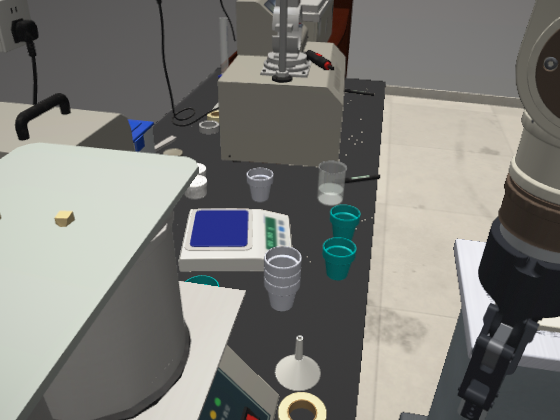

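Side view: the candidates are the stack of three aluminium cups at (row 278, col 283), a lone aluminium cup at (183, 260), and turquoise look-alikes at (258, 340), (222, 345) and (285, 200). The stack of three grey collars fits the description. The pan is the dark-blue area at (228, 220). I'll measure these and confirm in a crop.

```bash
python3 - <<'E'
from h import *
from scipy.optimize import least_squares
np.set_printoptions(precision=4,suppress=True)
m=bot.camera_model("side"); im=cv2.imread("pics/side0.png"); bot.camera("side")
a=np.linspace(0,2*np.pi,60)
def circ(x,y,z,r): return np.c_[x+r*np.cos(a),y+r*np.sin(a),0*a+z]
r=bot.cut_out("side","top_cup_mid")[0]; ys,xs=np.nonzero(r["mask"])
def f(p):
    q=proj(m,circ(p[0],p[1],.105,.031)); return [q[:,0].min()-ys.min(),(q[:,1].min()+q[:,1].max())/2-(xs.min()+xs.max())/2]
g=at_z(m,r["centre"],.09)
p=least_squares(f,g[:2]).x; print("stack",p, "widths",np.ptp(proj(m,circ(*p,.105,.031))[:,1]),np.ptp(xs))
r=bot.cut_out("side","single_cup_mid")
for s in r: print("single",s["score"],s["centre"],at_z(m,s["centre"],.0325))
for s in bot.cut_out("side","second_cup_mid")[:5]: print("2nd",s["score"],s["centre"])
hsv=cv2.cvtColor(im,cv2.COLOR_BGR2HSV)
B=cv2.inRange(hsv,(110,120,50),(130,255,255)); B[:190]=0;B[270:]=0;B[:,:170]=0;B[:,270:]=0
c=max(cv2.findContours(B,0,2)[0],key=cv2.contourArea)
q=cv2.approxPolyDP(c,6,True)[:,0]; w=np.array([at_z(m,[v,u],.0475) for u,v in q]); print("pan px",q.tolist());print(w)
print("sides",np.linalg.norm(w-np.roll(w,-1,0),axis=1),"centre",w.mean(0))
# surrounding geometry
print("scale body corners",[at_z(m,[270,181],0)[:2],at_z(m,[262,292],0)[:2]])
for x,y,z,rr in [(*p,.105,.031),(*p,.085,.031),(*p,.065,.031),(*p,0,.02),(*w.mean(0)[:2],.0475,.03)]:
    cv2.polylines(im,[np.int32(np.round(proj(m,circ(x,y,z,rr))[:,::-1]*8))],True,(0,0,255),1,shift=3)
cv2.imwrite("pics/crop1.png",cv2.resize(im[165:325,165:375],None,fx=3.6,fy=3.6,interpolation=cv2.INTER_CUBIC))
E
```

```text
stack [0.4733 0.1275] widths 37.52109168640993 38
single 0.82 [184.4, 259.7] [ 0.6006 -0.2288  0.0325]
2nd 0.95 [253.3, 335.5]
2nd 0.88 [220.3, 342.0]
2nd 0.69 [280.2, 282.0]
2nd 0.6 [278.1, 204.5]
pan px [[196, 213], [191, 245], [245, 245], [246, 211]]
[[ 0.6942 -0.0518  0.0475]
 [ 0.6645  0.0576  0.0475]
 [ 0.5649  0.0336  0.0475]
 [ 0.5947 -0.0841  0.0475]]
sides [0.1134 0.1025 0.1214 0.1046] centre [ 0.6296 -0.0111  0.0475]
scale body corners [array([0.681 , 0.0786]), array([0.4777, 0.0043])]
```

View pics/crop1.png

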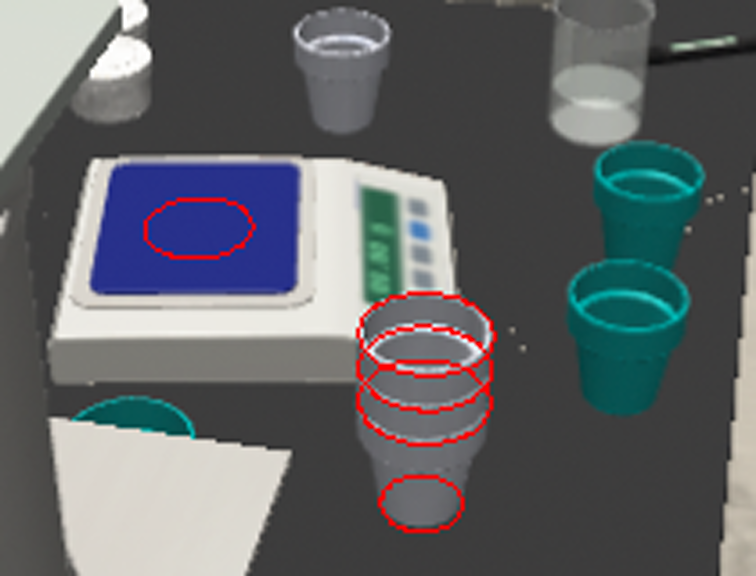

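The red circles fit the grey stack's three collars, so the stack (crop col 425) is the target. The turquoise cups are excluded, and the lone cup stands behind the scale. The pan ellipse sits mid-blue. I'll triangulate the device at the left for clearance and work out the first move.

```bash
cat >> h.py <<'E'
from scipy.spatial.transform import Rotation as R
def tool_delta(P):
    o=bot.get_obs();return R.from_quat(o["tool_rot"]).inv().apply(np.array(P)-o["eef_pos"])*100
E
python3 - <<'E'
from h import *
np.set_printoptions(precision=3,suppress=True)
s=bot.camera_model("side");c=bot.camera_model("scene")
def tri(a,b):
    o1,r1=ray(s,a);o2,r2=ray(c,b);t=np.linalg.lstsq(np.c_[r1,-r2],o2-o1,rcond=None)[0]
    p,q=o1+t[0]*r1,o2+t[1]*r2;return (p+q)/2,np.linalg.norm(p-q)
print("panel corner",tri([290,243],[262,190]))
print("lid corner",tri([158,199],[165,140]))
print("turq",at_z(s,[258,340],.04),at_z(s,[222,345],.04),at_z(s,[282,202],.06),"funnel top",at_z(s,[338,300],.08))
print("delta",tool_delta([.473,.128,.2]))
E
```

```text
panel corner (array([0.493, 0.298, 0.176]), np.float64(0.001360817380170525))
lid corner (array([0.522, 0.346, 0.385]), np.float64(0.0022307380354618573))
turq [0.384 0.022 0.04 ] [ 0.387 -0.103  0.04 ] [0.603 0.169 0.06 ] funnel top [0.418 0.275 0.08 ]
delta [-36.643 -17.466   3.133]
```

Emit:
move_arm --motion '[{"x":-4,"y":-5.5},{"x":-8,"y":-11},{"x":-12,"y":-16,"z":0},{"x":-17,"y":-16.5,"z":0.5},{"x":-22,"y":-17,"z":1},{"x":-27,"y":-17.3,"z":1.5},{"x":-32,"y":-17.5,"z":2},{"x":-36.6,"y":-17.5,"z":2.5},{"x":-36.6,"y":-17.5,"z":2.5},{"x":-36.6,"y":-17.5,"z":2.5},{"x":-36.6,"y":-17.5,"z":2.5}]' --gripper 1

```text
invalid input at $.motion[0]: expected keys x, y, z, yaw
```

```bash
python3 - <<'E'
from h import *
np.set_printoptions(precision=4,suppress=True)
o=bot.get_obs();print(o["clock"],o["eef_pos"],o["tool_rot"],o["joint_pos"],o["joint_vel"])
m=bot.camera_model("wrist");im=bot.camera("wrist");cv2.imwrite("pics/w1.png",im)
for r in bot.cut_out("wrist","top_cup_mid")[:3]:
    ys,xs=np.nonzero(r["mask"]);print(r["score"],r["centre"],ys.min(),ys.max(),xs.min(),xs.max())
a=np.linspace(0,2*np.pi,60)
for rr in (.031,.0285):
    q=proj(m,np.c_[.4733+rr*np.cos(a),.1275+rr*np.sin(a),0*a+.105]);print("pred",q.min(0),q.max(0))
    cv2.polylines(im,[np.int32(np.round(q[:,::-1]*8))],True,(0,0,255),1,shift=3)
cv2.imwrite("pics/w1o.png",im)
E
```

```text
0.8 [0.2228 0.4476 0.2313] [0.2289 0.9735 0.     0.    ] [1.109  0.2406 0.005  1.3352 0.     1.5708] [ 0.0014 -0.0016 -0.0009 -0.      0.0004  0.0002]
pred [439.2035 136.559 ] [466.9667 180.4487]
pred [440.3987 138.32  ] [465.9193 178.6707]
```

View pics/w1o.png

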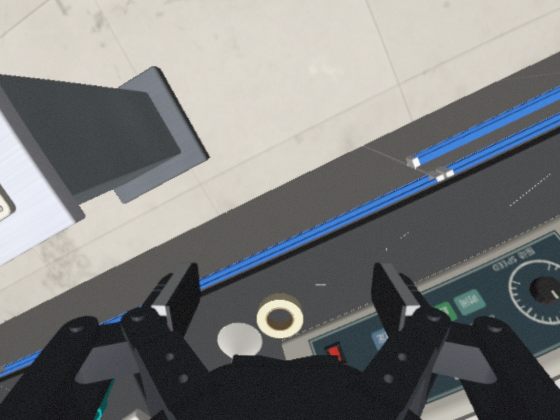

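The move was refused because every row needs all four keys. This wrist picture still shows the start pose, with the tape roll at (318, 280) and the fingers at the bottom. I'll resend it.

Emit:
move_arm --motion '[{"x":-4,"y":-5.5,"z":0,"yaw":0},{"x":-8,"y":-11,"z":0,"yaw":0},{"x":-12,"y":-16,"z":0,"yaw":0},{"x":-17,"y":-16.5,"z":0.5,"yaw":0},{"x":-22,"y":-17,"z":1,"yaw":0},{"x":-27,"y":-17.3,"z":1.5,"yaw":0},{"x":-32,"y":-17.5,"z":2,"yaw":0},{"x":-36.6,"y":-17.5,"z":2.5,"yaw":0},{"x":-36.6,"y":-17.5,"z":2.5,"yaw":0},{"x":-36.6,"y":-17.5,"z":2.5,"yaw":0},{"x":-36.6,"y":-17.5,"z":2.5,"yaw":0}]' --gripper 1

```text
clock: 2.28
eef_pos: [0.4716, 0.1285, 0.2066]
tool_rot: [0.228, 0.974, 0.0, -0.0]
ft_force: [0.0, 0.4, -0.3]
grip_width: 0.0858
grasp_force: 0.0
```

```bash
python3 - <<'E'
from h import *
np.set_printoptions(precision=4,suppress=True)
o=bot.get_obs();print(o["clock"],o["eef_pos"],o["tool_rot"],o["joint_pos"],o["joint_vel"])
m=bot.camera_model("wrist");im=bot.camera("wrist");cv2.imwrite("pics/w2.png",im)
for r in bot.cut_out("wrist","top_cup_mid")[:3]:
    ys,xs=np.nonzero(r["mask"]);print(r["score"],r["centre"],ys.min(),ys.max(),xs.min(),xs.max())
a=np.linspace(0,2*np.pi,60)
for rr in (.031,.0285):
    q=proj(m,np.c_[.4733+rr*np.cos(a),.1275+rr*np.sin(a),0*a+.105]);print("pred",q.min(0),q.max(0))
    cv2.polylines(im,[np.int32(np.round(q[:,::-1]*8))],True,(0,0,255),1,shift=3)
cv2.imwrite("pics/w2o.png",im)
E
```

```text
2.275 [0.4716 0.1285 0.2066] [ 0.2282  0.9736  0.0001 -0.0001] [ 0.2659  0.2309 -0.0728  1.2671  0.0002  0.7263] [ 0.0061 -0.0067  0.0022 -0.0021 -0.0019 -0.0014]
0.84 [207.7, 284.5] 174 245 249 320
pred [174.4113 247.3064] [243.2852 319.6481]
pred [177.3862 250.2161] [240.7012 316.7286]
```

View pics/w2o.png

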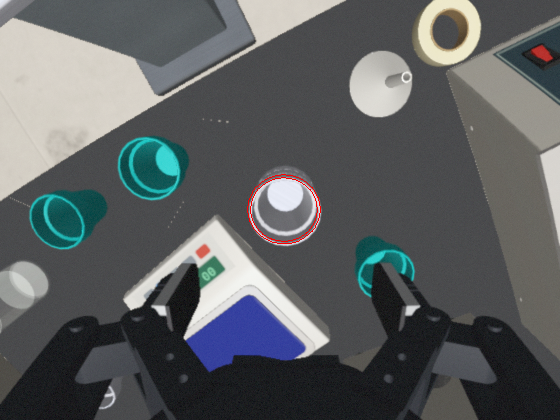

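The wrist view shows the stack rim at about (210, 285). The prediction is within 1 px and the fingers are clear on both sides. I'll refine and compute the descent.

```bash
python3 - <<'E'
from h import *
np.set_printoptions(precision=4,suppress=True)
m=bot.camera_model("wrist")
p=at_z(m,[209.8,284.8],.105);print(p)
t=(p[:2]+[.4733,.1275])/2;print(t,tool_delta([*t,.0835]))
im=cv2.imread("pics/w2.png");hsv=cv2.cvtColor(im,cv2.COLOR_BGR2HSV)
B=cv2.inRange(hsv,(110,120,50),(130,255,255));B[:270]=0;B[360:]=0
c=max(cv2.findContours(B,0,2)[0],key=cv2.contourArea);ct=c[:,0]
for n,px in (("near corner-ish left",ct[ct[:,0].argmin()]),("top",ct[ct[:,1].argmin()]),("right",ct[ct[:,0].argmax()])):print(n,px,at_z(m,px[::-1],.0475))
E
```

```text
[0.4739 0.1287 0.105 ]
[0.4736 0.1281] [-0.1804  0.0339 12.3265]
near corner-ish left [186 340] [ 0.5897 -0.0675  0.0475]
top [246 296] [0.5656 0.0323 0.0475]
right [304 349] [0.6671 0.0599 0.0475]
```

Emit:
move_arm --motion '[{"x":-0.2,"y":0,"z":4,"yaw":0},{"x":-0.2,"y":0,"z":8,"yaw":0},{"x":-0.2,"y":0,"z":10.5,"yaw":0},{"x":-0.2,"y":0,"z":11.8,"yaw":0},{"x":-0.2,"y":0,"z":12.3,"yaw":0},{"x":-0.2,"y":0,"z":12.3,"yaw":0},{"x":-0.2,"y":0,"z":12.3,"yaw":0},{"x":-0.2,"y":0,"z":12.3,"yaw":0}]'

```text
clock: 3.38
eef_pos: [0.4749, 0.1271, 0.0841]
tool_rot: [0.229, 0.973, 0.0, 0.001]
ft_force: [0.1, -0.2, 0.4]
grip_width: 0.0855
grasp_force: 0.0
```

```bash
python3 - <<'E'
from h import *
cv2.imwrite("pics/s2.png",cv2.resize(bot.camera("side")[200:340,180:390],None,fx=3.6,fy=3.6,interpolation=cv2.INTER_CUBIC))
E
```

```text
(no output)
```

View pics/s2.png

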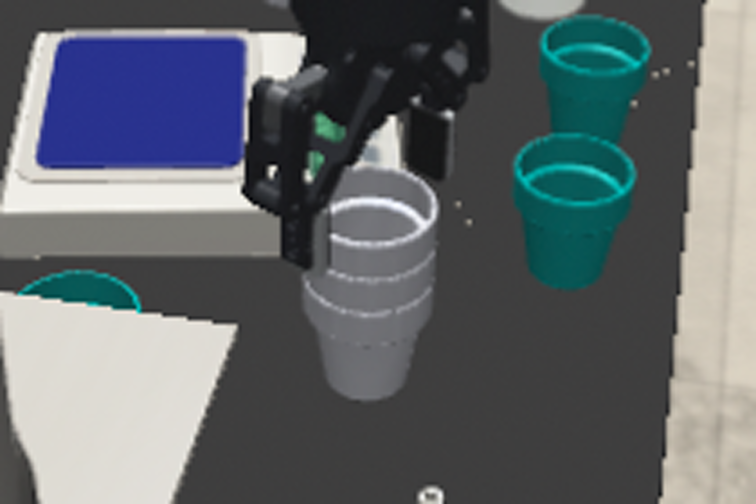

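The fingers straddle the top collar. The near finger's tip corner is at crop (268, 326), which is image (274.4, 270.6). I'll check its height before closing.

```bash
python3 - <<'E'
from h import *
m=bot.camera_model("side");o=bot.get_obs();Rt=R.from_quat(o["tool_rot"])
for z in (.088,.092,.096,.100,.104):
    P=[np.r_[(o["eef_pos"]+Rt.apply([x,.0428,0]))[:2],z] for x in (-.011,.011)]
    q=proj(m,np.array(P));print(z,((q-[200,180])*3.6).round(0).tolist())
E
```

```text
0.088 [[269.0, 289.0], [290.0, 327.0]]
0.092 [[262.0, 289.0], [283.0, 327.0]]
0.096 [[256.0, 289.0], [276.0, 327.0]]
0.1 [[249.0, 289.0], [269.0, 328.0]]
0.104 [[242.0, 289.0], [262.0, 328.0]]
```

Emit:
move_arm --motion '[{"x":0.1,"y":0,"z":0.2,"yaw":0},{"x":0.1,"y":0,"z":0.2,"yaw":0}]'

```text
clock: 3.68
eef_pos: [0.4731, 0.1274, 0.0811]
tool_rot: [0.229, 0.973, -0.0, -0.0]
ft_force: [0.8, -0.4, -0.0]
grip_width: 0.0856
grasp_force: 0.0
```

Emit:
move_arm --motion '[{"x":0,"y":0,"z":0,"yaw":0},{"x":0,"y":0,"z":0,"yaw":0},{"x":0,"y":0,"z":0,"yaw":0},{"x":0,"y":0,"z":0,"yaw":0},{"x":0,"y":0,"z":0,"yaw":0},{"x":0,"y":0,"z":0,"yaw":0},{"x":0,"y":0,"z":0,"yaw":0},{"x":0,"y":0,"z":0,"yaw":0}]' --gripper -1

```text
clock: 4.68
eef_pos: [0.4739, 0.1275, 0.0819]
tool_rot: [0.229, 0.973, 0.0, 0.001]
ft_force: [-0.0, -0.6, 6.0]
grip_width: 0.0601
grasp_force: 65.3
```

```bash
python3 - <<'E'
from h import *
cv2.imwrite("pics/s3.png",cv2.resize(bot.camera("side")[200:340,180:390],None,fx=3.6,fy=3.6,interpolation=cv2.INTER_CUBIC))
E
```

```text
(no output)
```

View pics/s3.png

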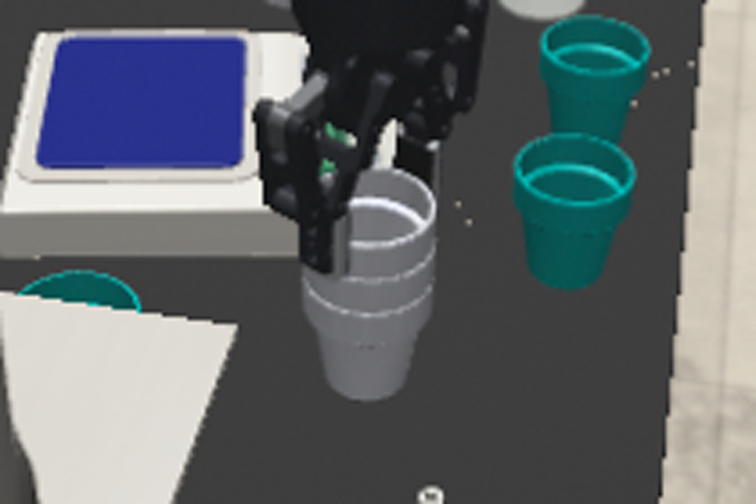

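Gripped at 60 mm with 65 N. The tip ends at crop row ~277, just above the seam between the first and second collars. I'll lift 8 mm and check the second cup.

Emit:
move_arm --motion '[{"x":0,"y":0,"z":-0.4,"yaw":0},{"x":0,"y":0,"z":-0.8,"yaw":0},{"x":0,"y":0,"z":-0.8,"yaw":0}]'

```text
clock: 5.1
eef_pos: [0.4733, 0.1275, 0.0893]
tool_rot: [0.229, 0.973, 0.0, -0.0]
ft_force: [-0.2, 0.2, -0.7]
grip_width: 0.0604
grasp_force: 64.9
```

```bash
python3 - <<'E'
from h import *
cv2.imwrite("pics/s4.png",cv2.resize(bot.camera("side")[230:330,220:340],None,fx=5,fy=5,interpolation=cv2.INTER_CUBIC))
E
```

```text
(no output)
```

View pics/s4.png

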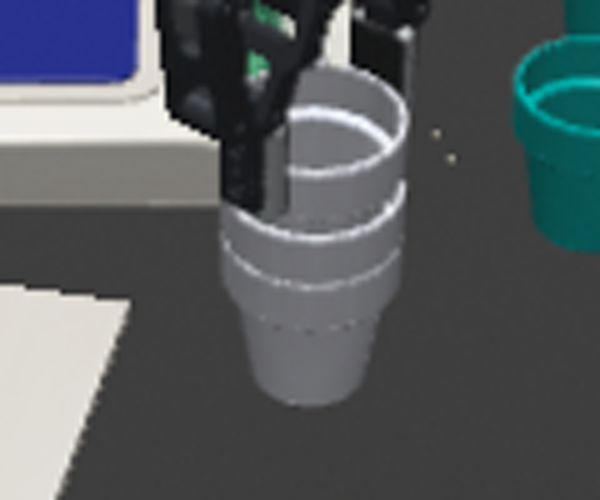

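The seam has opened at crop (205–235, 310). The second and third cups stay put, so only the top cup is held. I'll lift on and then carry it over the pan.

Emit:
move_arm --motion '[{"x":0,"y":0,"z":-1,"yaw":0},{"x":0,"y":0,"z":-2.5,"yaw":0},{"x":0,"y":0,"z":-4.5,"yaw":0},{"x":0,"y":0,"z":-7,"yaw":0},{"x":0,"y":0,"z":-9.5,"yaw":0},{"x":0,"y":0,"z":-11,"yaw":0},{"x":0,"y":0,"z":-11,"yaw":0},{"x":0,"y":0,"z":-11,"yaw":0}]'

```text
clock: 6.15
eef_pos: [0.4728, 0.1273, 0.1986]
tool_rot: [0.229, 0.973, -0.0, -0.001]
ft_force: [0.1, -0.4, -2.1]
grip_width: 0.0607
grasp_force: 65.0
```

Emit:
move_arm --motion '[{"x":-2,"y":-0.5,"z":0,"yaw":0},{"x":-5,"y":-1.4,"z":0,"yaw":0},{"x":-8.5,"y":-2.3,"z":0,"yaw":0},{"x":-12,"y":-3.3,"z":0,"yaw":0},{"x":-15.5,"y":-4.2,"z":0,"yaw":0},{"x":-18.5,"y":-5,"z":0,"yaw":0},{"x":-20.1,"y":-5.5,"z":0,"yaw":0},{"x":-20.1,"y":-5.5,"z":0,"yaw":0},{"x":-20.1,"y":-5.5,"z":0,"yaw":0}]'

```text
clock: 7.28
eef_pos: [0.6283, -0.0115, 0.1984]
tool_rot: [0.229, 0.973, -0.0, -0.001]
ft_force: [0.2, 0.0, -0.2]
grip_width: 0.0607
grasp_force: 65.0
```

```bash
python3 - <<'E'
from h import *
np.set_printoptions(precision=4,suppress=True)
print(tool_delta([.6296,-.0111,.0894]))
cv2.imwrite("pics/s5.png",cv2.resize(bot.camera("side")[130:330,150:390],None,fx=3,fy=3,interpolation=cv2.INTER_CUBIC))
E
```

```text
[-0.1197  0.1056 10.8964]
```

View pics/s5.png

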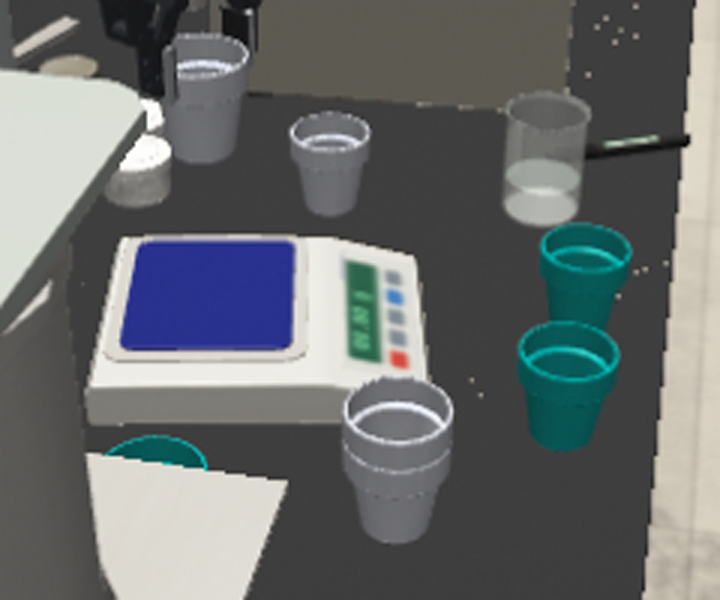

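Two cups remain nested at crop (455, 397), and the held cup is upright at crop (100, 205), above the pan. I'll lower to about 6 mm above and then creep down.

Emit:
move_arm --motion '[{"x":-0.1,"y":0.1,"z":3,"yaw":0},{"x":-0.1,"y":0.1,"z":6.5,"yaw":0},{"x":-0.1,"y":0.1,"z":9,"yaw":0},{"x":-0.1,"y":0.1,"z":10.2,"yaw":0},{"x":-0.1,"y":0.1,"z":10.3,"yaw":0},{"x":-0.1,"y":0.1,"z":10.3,"yaw":0}]'

```text
clock: 8.07
eef_pos: [0.631, -0.0107, 0.0977]
tool_rot: [0.229, 0.973, 0.0, 0.001]
ft_force: [-0.6, -0.5, -0.6]
grip_width: 0.0602
grasp_force: 65.0
```

Emit:
move_arm --motion '[{"x":0,"y":0,"z":0.2,"yaw":0},{"x":0,"y":0,"z":0.35,"yaw":0},{"x":0,"y":0,"z":0.45,"yaw":0},{"x":0,"y":0,"z":0.5,"yaw":0},{"x":0,"y":0,"z":0.5,"yaw":0}]'

```text
clock: 8.7
eef_pos: [0.6301, -0.0109, 0.0912]
tool_rot: [0.229, 0.973, -0.0, -0.0]
ft_force: [0.1, -0.5, -1.6]
grip_width: 0.061
grasp_force: 65.0
```

Emit:
move_arm --motion '[{"x":0,"y":0,"z":0.1,"yaw":0},{"x":0,"y":0,"z":0.15,"yaw":0},{"x":0,"y":0,"z":0.2,"yaw":0},{"x":0,"y":0,"z":0.2,"yaw":0},{"x":0,"y":0,"z":0.2,"yaw":0}]'

```text
clock: 9.32
eef_pos: [0.6302, -0.0109, 0.0895]
tool_rot: [0.229, 0.973, -0.0, 0.0]
ft_force: [-0.3, -0.9, 0.3]
grip_width: 0.0606
grasp_force: 65.2
```

Emit:
move_arm --motion '[{"x":0,"y":0,"z":0.05,"yaw":0},{"x":0,"y":0,"z":0.1,"yaw":0},{"x":0,"y":0,"z":0.1,"yaw":0},{"x":0,"y":0,"z":0.1,"yaw":0}]'

```text
clock: 9.82
eef_pos: [0.6303, -0.011, 0.0894]
tool_rot: [0.229, 0.973, 0.0, 0.0]
ft_force: [-2.4, 1.0, 5.6]
grip_width: 0.0607
grasp_force: 65.8
```

In contact, with 5.6 N upward. I'll release and retreat straight up.

Emit:
move_arm --motion '[{"x":0,"y":0,"z":0,"yaw":0},{"x":0,"y":0,"z":0,"yaw":0},{"x":0,"y":0,"z":0,"yaw":0},{"x":0,"y":0,"z":0,"yaw":0},{"x":0,"y":0,"z":0,"yaw":0},{"x":0,"y":0,"z":0,"yaw":0}]' --gripper 1

```text
clock: 10.58
eef_pos: [0.6301, -0.0109, 0.0883]
tool_rot: [0.229, 0.973, -0.0, -0.0]
ft_force: [0.5, -0.7, 0.8]
grip_width: 0.0856
grasp_force: 0.0
```

Emit:
move_arm --motion '[{"x":0,"y":0,"z":-1,"yaw":0},{"x":0,"y":0,"z":-3,"yaw":0},{"x":0,"y":0,"z":-6,"yaw":0},{"x":0,"y":0,"z":-9,"yaw":0},{"x":0,"y":0,"z":-11,"yaw":0},{"x":0,"y":0,"z":-11,"yaw":0},{"x":0,"y":0,"z":-11,"yaw":0}]'

```text
clock: 11.45
eef_pos: [0.6297, -0.0109, 0.1977]
tool_rot: [0.229, 0.973, -0.0, -0.0]
ft_force: [0.1, -0.8, 0.1]
grip_width: 0.085
grasp_force: 0.0
```

```bash
python3 - <<'E'
from h import *
cv2.imwrite("pics/s6.png",cv2.resize(bot.camera("side")[130:330,150:390],None,fx=3,fy=3,interpolation=cv2.INTER_CUBIC))
m=bot.camera_model("side")
for r in bot.cut_out("side","top_cup_mid")[:4]: print(r["score"],r["centre"])
print("pred mid",proj(m,[.6296,-.0111,.08]))
E
```

```text
0.66 [209.4, 218.3]
pred mid [[213.98911728 218.84995677]]
```

View pics/s6.png

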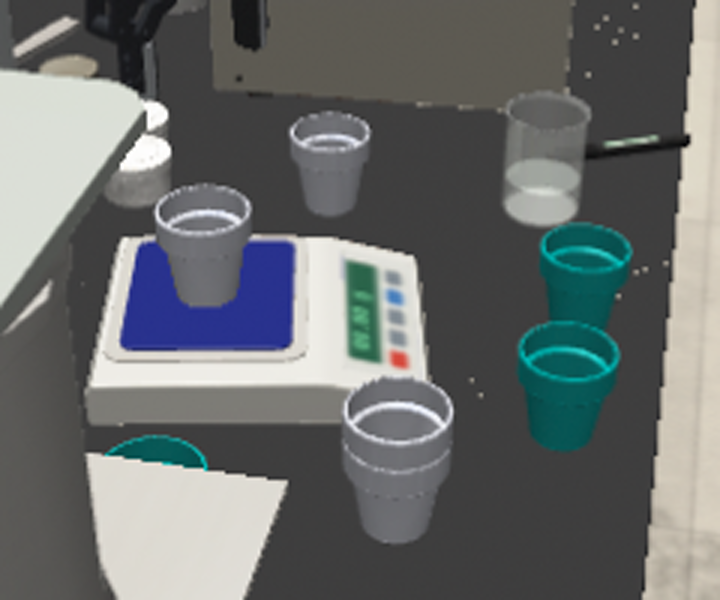

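The cup stands upright mid-pan, with its base at crop (292, 205). The two-cup stack and the single cup haven't moved, and the gripper is clear.

```bash
python3 -c "
from workcell import bot
print(bot.job_done())"
```

```text
the job is handed in; nothing more can be done
None
```

The top cup stands upright and released on the middle of the scale's pan, the other two cups are still nested in place, the single cup hasn't moved, and the job is handed in (no verdict was returned).

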